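# Clear the drive stand and roll it clean

### The job

Lift the platter can off the drive stand by its handle, keep it upright, and set it down gently so that it stands fully on the black rubber pad beside the stand. Then take the dust roller from its rest and roll the cleared plate with light, steady pressure, centred and square to the plate, right along from the edge nearest the robot to the far edge, the way the air flows. Lay the roller back in its rest, and do not disturb anything else on the bench.

Things in the scene. Friction and masses are not known exactly. Their poses are not given: they have to be found in the camera images.
- can: The platter can: a closed round stainless can with a lid, 100 mm across (106 at the lid's rim), 76 mm high to the lid, with a fixed bail handle standing up over it; about 0.6 kg. It stands on the drive stand. Too wide to grip by its body. Origin: centre of its underside, z up; the handle's bar runs along its y.
- can_grip (a point): Middle of the can's handle grip, 118 mm above the can's underside: a black flat-sided sleeve 14 mm thick (x), 62 mm long (y), 18 mm high, with 33 mm of free space between it and the lid below; the bail's uprights stand at y = +-43 mm. Same axes as the can.
- stand: The drive stand, fixed: a bare metal plate 190 mm long (x) by 150 mm wide (y) on four round legs, top 70 mm above the bench. Origin: on the bench under the plate's centre. Its x points away from the robot (to within 0.25 rad), along the rolling direction.
- stand_top (a point): Centre of the stand's top face, 70 mm above the bench; same axes as the stand. The edge nearest the robot is at x = -95 mm, the far edge at x = +95 mm, the sides at y = +-75 mm.
- pad: Square black rubber pad 160 x 160 mm, 4 mm thick, fixed on the bench left or right of the stand. Origin: centre of its underside; sides along its x and y.
- roller: The dust roller: a flat-sided aluminium handle 125 mm long (x -75 to +50 mm), 24 mm wide (y), 26 mm high (z), with a sprung wire fork (138 mm wide) at its +x end that carries a free-turning grey silicone drum. 0.23 kg, centre of mass at x = +22 mm. Origin: on the handle's axis. It starts level in the rest, drum pointing away from the robot (to within 0.3 rad).
- roller_handle (a point): The roller's origin again, same axes: the best place to grip the handle, between the yokes of the rest, which leave 84 mm clear along it.
- drum_axis (a point): Middle of the drum (40 mm diameter, 120 mm wide, axis along y) on its axis, at x = +105, z = -20 mm of the roller: the drum's underside lies 40 mm below the handle's axis, 35 mm above the bench in the rest. Pressed down with the handle held level, the fork gives way by 1 mm for about 0.65 N, up to about 14 mm. This frame turns with the drum.
- rest: Rest for the roller, fixed, on the other side of the stand from the pad: a base 135 x 70 mm with two U-shaped yokes, 8 mm thick, at x = -50 and +45 mm, open at the top, 28 mm wide inside and flaring out to about 50 mm at the mouth, 87 mm above the bench. Origin: on the bench under the seat; x along the roller that lies in it.
- rest_seat (a point): Where the middle of the roller's handle (its origin) lies when it is in the rest: 75 mm above the bench, the handle's underside 62 mm above the bench. Same axes as the rest.
- knob_pot: Bystander: low stainless pot with a knob on its lid and no bail, 86 mm across, 83 mm high. Origin: centre of its underside.
- tall_tin: Bystander: plain stainless tin, 66 mm across, 92 mm high. Origin: centre of its underside.
- drive_large: Bystander: hard disk drive 147 x 101 x 24 mm, lying flat. Origin: centre of its underside.
- drive_small: Bystander: small hard disk drive 100 x 70 x 10 mm, lying flat. Origin: centre of its underside.
- screwdriver: Bystander: black-handled screwdriver, 200 mm long, lying.
- blower: Bystander: black rubber hand blower standing on its foot, 62 mm across, 105 mm high. Origin: centre of its underside.
- screw_tray: Bystander: grey divided screw tray 120 x 75 x 25 mm. Origin: centre of its underside.
There are look-alikes about, which are no part of the job. What is shaped like the roller but red is not meant.

How it is judged (in metres and radians):
On the way, in this order (a step that is already met when the one before it is completed fails the run):
1. the can is lifted clear of the stand by its handle (z of can in the frame of stand_top above 0.015 m and contact force between the fingers and can above 0.5 N and contact force between can and stand below 0.1 N), for 0.1 s.
2. the can stands upright and still, wholly on the pad, and is let go (x of can in the frame of pad between -0.03 and 0.03 m and y of can in the frame of pad between -0.03 and 0.03 m and z of can in the frame of pad below 0.008 m and angle between can's own z axis and vertical below 0.06 rad and linear speed of can below 0.02 m/s and contact force between the fingers and can below 0.1 N), for 0.2 s.
3. the drum presses on the plate by the edge nearest the robot (axis 65 to 100 mm before its centre), with 1 to 12 N, within 25 mm of the middle line and 0.2 rad of square (x of drum_axis in the frame of stand_top between -0.1 and -0.065 m and y of drum_axis in the frame of stand_top between -0.025 and 0.025 m and z of drum_axis in the frame of stand_top below 0.024 m and angle between the x axis of roller and the x axis of stand, either way round below 0.2 rad and contact force between roller and stand between 1 and 12 N), for 0.05 s.
4. it still presses, as before, 45 to 10 mm before the plate's centre (x of drum_axis in the frame of stand_top between -0.045 and -0.01 m and y of drum_axis in the frame of stand_top between -0.025 and 0.025 m and z of drum_axis in the frame of stand_top below 0.024 m and angle between the x axis of roller and the x axis of stand, either way round below 0.2 rad and contact force between roller and stand between 1 and 12 N), for 0.05 s.
5. it still presses, as before, 10 to 45 mm past the plate's centre (x of drum_axis in the frame of stand_top between 0.01 and 0.045 m and y of drum_axis in the frame of stand_top between -0.025 and 0.025 m and z of drum_axis in the frame of stand_top below 0.024 m and angle between the x axis of roller and the x axis of stand, either way round below 0.2 rad and contact force between roller and stand between 1 and 12 N), for 0.05 s.
6. it still presses, as before, by the far edge (65 to 100 mm past the plate's centre) (x of drum_axis in the frame of stand_top between 0.065 and 0.1 m and y of drum_axis in the frame of stand_top between -0.025 and 0.025 m and z of drum_axis in the frame of stand_top below 0.024 m and angle between the x axis of roller and the x axis of stand, either way round below 0.2 rad and contact force between roller and stand between 1 and 12 N), for 0.05 s.
At the end, for the whole second after the job is handed in: The can stands upright (to 0.06 rad) and still on the pad, its centre within 30 mm of the pad's centre along each side; the roller lies still in both yokes of its rest, right side up, its handle's middle within 20 mm of the seat and within 6 mm of the seated height, in line to 0.15 rad (x of can in the frame of pad between -0.03 and 0.03 m and y of can in the frame of pad between -0.03 and 0.03 m and z of can in the frame of pad below 0.008 m and angle between can's own z axis and vertical below 0.06 rad and linear speed of each of can, roller below 0.02 m/s and horizontal distance between roller and rest_seat below 0.02 m and z of roller in the frame of rest_seat between -0.006 and 0.006 m and angle between the x axis of roller and the x axis of rest, either way round below 0.15 rad and angle between roller's own z axis and vertical below 0.15 rad and contact force between roller and stand below 0.1 N); the robot touches nothing.
It fails at once if the can is tilted more than 0.3 rad (angle between can's own z axis and vertical above 0.3 rad).
It fails at once if the can is dropped (falls free faster than 0.5 m/s) (linear speed of can above 0.5 m/s and contact force between the fingers and can below 0.05 N).
It fails at once if the can is set down or knocked with more than 60 N (contact force between can and pad above 60 N or contact force between can and stand above 60 N).
It fails at once if the roller is pressed on the stand with more than 20 N (contact force between roller and stand above 20 N).
It fails at once if a bystander is shifted by more than 15 mm (distance of any of knob_pot, tall_tin, drive_large, drive_small, screwdriver, blower, screw_tray from where it was at the start of the episode above 0.015 m).
It also fails if it takes over 72 s, if anything falls off the work surface, if the arm or the gripper's body presses on something with over 40 N, if the wrist force passes 120 N, or if a joint passes its speed limit or range.

### The arm

A 7-joint arm with a two-finger parallel gripper is mounted at the origin on the work surface. World frame = base frame: x ahead of the robot, y to its left, z up, the work surface at z = 0. Lengths are in mm, angles in rad, forces in N, time in s.
With the tool pointing down it reaches from about 425 to 825 mm from the base axis. Payload 3.6 kg.
Tool frame: the origin (TCP) lies at the very end of the fingers, on their centre line; the grasp point (between the pads) lies 19 mm behind it; z points along the fingers, y is the line along which they close (so a half turn about z gives the same grasp; the last joint's range is limited). The gripper opens to 93 mm and grips with 3 to 60 N. Pads are 15 mm wide; open, the fingers measure 128 mm over their backs; the gripper's body (75 mm by 188 mm) begins 65 mm behind the grasp point.
Start: joints at [1.167, 0.615, -0.013, 1.423, 0.008, 1.103, -0.04], TCP at [239.175, -604.365, 218.64] pointing down, gripper open.
Joint ranges: [-3.12, 3.12], [-0.3, 2.06], [-1.34, 1.32], [0.26, 2.42], [-1.36, 4.5], [0.01, 1.98], [-2.84, 2.84]. Speed limits (rad/s): [2.79, 2.79, 3.14, 3.14, 3.14, 3.14, 3.14].

### API

Orientations are given as a unit quaternion [x, y, z, w].
In Python, from station import * gives the robot as it stands.
- The arm moves only by the tool step_arm, never from a script. Its argument "series" is a list of rows, each an object with "hand": the finger opening in cm, from 0 to 9.3; "translation": the shift along the tool's x, y, z in cm, a list of three; "angular": the turn, a rotation vector about the tool's x, y, z in rad, a list of three. A call has 1 to 20 rows; each row is the pose to reach, as a shift and turn from the pose commanded when the call began, along the tool's axes at that moment; what a row does not reach only later rows make up. A row lasts 1/10 s, in which the tool goes at most 50 mm and 8.59 degrees, less where a joint would pass 70% of its speed; a pose out of reach is approached as far as the arm can. A call with a gripper value outside its range is refused whole. The fingers move at their own pace and stop on an object; "grip_force" is the grip in N (left out, the last holds). Time passes only in rows, so rows that repeat a pose let the fingers close. It gives the time, the measured TCP pose, the force, the opening and the grip force at its end, in the units of the state.
- state(): the state, without advancing time (a new reading comes with each control period).
- snapshot(name): name is "scene" or "top" or "wrist"; returns the picture (480x640x3 uint8, blue, green, red); there is no depth.
- get_calibration(name): a dict with "intrinsics" (3x3 intrinsics, pixels), "k1" (the pictures are not rectified: a ray, as slopes to the right and down, at radius r is drawn at 1 + k1 r^2 times it, then the intrinsics apply), "eye" and "rotation" of the camera in the world; the wrist camera has in their place "T_tool_cam" (4x4, takes a point from camera to tool coordinates, whose origin is the TCP and whose axes are the flange's). Camera axes: x right, y up, looking along -z (the intrinsics and any distortion apply to the point x, -y, -z); pixel columns grow to the right and rows downward; lengths in mm; the calibration is good to about 2 mm. A picture is of the moment at which its call begins: read the wrist's pose just before it. get_calibration takes no time and is no camera call.
- finish_job(): hands the job in; it is judged then, once.
The state is a dict: "time_s": time; "joints": joint angles; "qvel": joint speeds; "effort": joint torques, N m; "position": TCP position; "ee_rot": TCP orientation; "contact_force": force on the tool from outside, world axes, zero at the start; "torque": the same for the moment, N m; "grip_width": finger opening in mm; "finger_force": force on a finger pad.
Only numpy, scipy, OpenCV 4.12 (cv2) and the standard library are available. Lean on these libraries where they do the work, as an engineer would, in place of code of your own. Each camera call takes 0.05 s, during which the arm holds its last target. There are 200 camera calls.

## Working session

There is one attempt and no reset: what is moved stays moved. The work goes in short steps, Python scripts to look and compute and a tool call to move; the robot and the scene stay as the last step left them, time stands still between calls to the robot, and variables do not carry over. Pictures are saved under pics/ and viewed, at most 13 in all, crops included, and the job is handed in when it is done.

Besides the shell and the picture viewer there is one more tool, called after "Request:" as a command line: name --argument value ..., lists and objects as JSON in quotes. step_arm: Moves the arm, as the interface text tells. Its arguments: {"type":"object","properties":{"series":{"type":"array","items":{"type":"object","properties":{"hand":{"type":"number"},"translation":{"type":"array","items":{"type":"number"}},"angular":{"type":"array","items":{"type":"number"}}}}},"grip_force":{"type":"number"}},"required":["series"]}

```bash
mkdir -p pics
cat > h.py <<'E'
from station import *
import numpy as np, cv2
from scipy.spatial.transform import Rotation as R
def ray(cam,u,v):
    c=get_calibration(cam); K=np.array(c["intrinsics"]); k=c["k1"]
    d=np.array([(u-K[0,2])/K[0,0],(v-K[1,2])/K[1,1]]); s=d.copy()
    for _ in range(20): s=d/(1+k*(s@s))
    q=np.array([s[0],-s[1],-1.])
    if cam=="wrist":
        st=state(); T=np.array(c["T_tool_cam"]); Rt=R.from_quat(st["ee_rot"]).as_matrix()
        return Rt@T[:3,3]+np.array(st["position"]), Rt@T[:3,:3]@q
    return np.array(c["eye"]), np.array(c["rotation"])@q
def onz(cam,u,v,z):
    e,d=ray(cam,u,v); return e+d*(z-e[2])/d[2]
def proj(cam,p):
    c=get_calibration(cam); K=np.array(c["intrinsics"]); k=c["k1"]
    e=np.array(c["eye"]); q=np.array(c["rotation"]).T@(np.array(p)-e)
    s=np.array([q[0],-q[1]])/-q[2]; s=s*(1+k*(s@s)); return K[:2,:2]@s+K[:2,2]
E
python3 - <<'E'
from h import *
for n in("scene","top"):
    cv2.imwrite(f"pics/{n}0.png",snapshot(n)); c=get_calibration(n); print(n,c)
print(get_calibration("wrist")); print(state())
E
```

```text
scene {'intrinsics': array([[490.0129955 ,   0.        , 323.60794163],
       [  0.        , 490.0129955 , 241.06258275],
       [  0.        ,   0.        ,   1.        ]]), 'k1': 0.004172487891496285, 'eye': array([1033.37136996,  338.82858037, 1240.11281348]), 'rotation': array([0.12806004, 0.23305416, 0.843289  , 0.46706535])}
top {'intrinsics': array([[587.54794918,   0.        , 319.37720069],
       [  0.        , 587.54794918, 240.90182695],
       [  0.        ,   0.        ,   1.        ]]), 'k1': -0.05124888976650167, 'eye': array([ 335.538073  ,    3.87998073, 1792.82302886]), 'rotation': array([ 0.02596335, -0.02777338, -0.70267288,  0.71049656])}
{'intrinsics': array([[370.63374295,   0.        , 316.86970533],
       [  0.        , 370.63374295, 234.81537966],
       [  0.        ,   0.        ,   1.        ]]), 'k1': -0.03710360700088324, 'T_tool_cam': array([[ 9.05117036e-04,  9.55393837e-01,  2.95333365e-01,
         8.13475779e+01],
       [ 9.99999588e-01, -8.43604678e-04, -3.35695061e-04,
        -1.14991698e+00],
       [-7.15763834e-05,  2.95333547e-01, -9.55394207e-01,
        -1.66779838e+02],
       [ 0.00000000e+00,  0.00000000e+00,  0.00000000e+00,
         1.00000000e+00]])}
{'time_s': 0.1, 'joints': array([ 1.16752366,  0.61579183, -0.01263672,  1.42469432,  0.00810665,
        1.10341752, -0.04042899]), 'qvel': array([-0.00024081, -0.00325675,  0.00045429, -0.00458704,  0.0002113 ,
       -0.00080687,  0.00087658]), 'effort': array([ 1.27701855e-04, -4.60041332e+01,  2.09972248e-01, -1.66244745e+01,
       -6.10961812e-02,  1.68974488e-02,  9.44186604e-05]), 'position': array([ 238.91169119, -603.74992273,  217.63156752]), 'ee_rot': array([ 9.82301870e-01,  1.87301250e-01, -2.22254612e-04, -1.10840095e-03]), 'contact_force': array([-0.84543277, -0.31825531, -0.46765445]), 'torque': array([ 0.0001014 , -0.01085081, -0.02620093]), 'finger_force': 0.0, 'grip_width': 92.79177998767703}
```

View pics/top0.png

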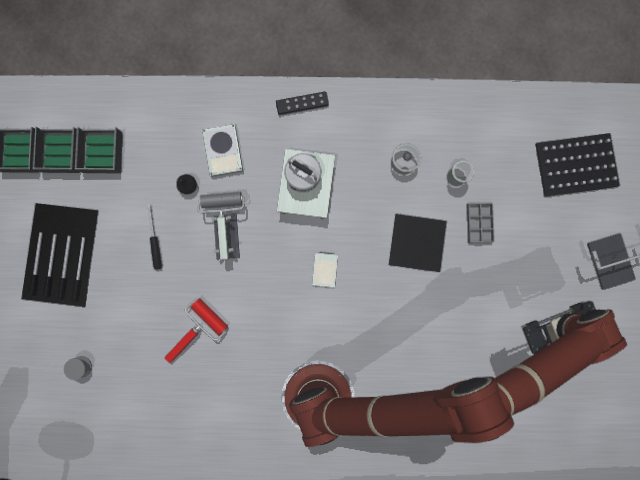

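View pics/scene0.png

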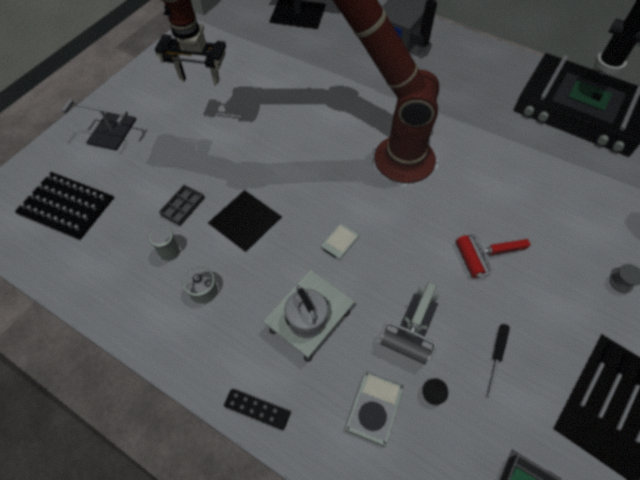

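The top view shows the stand at about (306,185) with the can on it and the handle at about (302,170). The pad is at (418,242), the roller in its rest at (224,225), and the red decoy at (197,328).

```bash
sed -i 's/np.array(c\["rotation"\])/R.from_quat(c["rotation"]).as_matrix()/' h.py
python3 - <<'E'
from h import *
t=cv2.imread("pics/top0.png"); s=cv2.imread("pics/scene0.png")
a=cv2.resize(t[140:275,190:350],None,fx=3.7,fy=3.7,interpolation=cv2.INTER_CUBIC)
b=cv2.resize(s[265:365,260:440],None,fx=3.2,fy=3.2,interpolation=cv2.INTER_CUBIC)
cv2.imwrite("pics/cropA.png",a); cv2.imwrite("pics/cropB.png",b)
def quad(cam,img,m,box,z,nm):
    x0,y0,x1,y1=box; mm=np.zeros_like(m); mm[y0:y1,x0:x1]=m[y0:y1,x0:x1]
    mm=cv2.morphologyEx(mm,cv2.MORPH_OPEN,np.ones((3,3)))
    c=max(cv2.findContours(mm,0,2)[0],key=cv2.contourArea)[:,0]
    P=np.array([onz(cam,u,v,z)[:2] for u,v in c]).astype(np.float32)
    r=cv2.minAreaRect(P); print(nm,cam,np.round(r[0],1),np.round(r[1],1),round(r[2],1),"rad",round(np.radians(r[2]),3))
def dark(i): return (i.max(2)<50).astype(np.uint8)*255
def green(i): 
    j=i.astype(int); return ((j[:,:,1]-j[:,:,2]>6)&(j[:,:,1]>120)).astype(np.uint8)*255
quad("top",t,dark(t),(380,205,455,280),4,"pad"); quad("scene",s,dark(s),(200,180,290,260),4,"pad")
quad("top",t,green(t),(270,140,345,232),70,"stand"); quad("scene",s,green(s),(255,262,365,365),70,"stand")
quad("top",t,green(t),(205,205,245,268),88,"handle"); quad("scene",s,green(s),(405,275,445,330),88,"handle")
quad("top",t,dark(t),(282,150,325,192),197,"grip"); quad("scene",s,dark(s),(290,280,335,330),197,"grip")
E
```

```text
pad top [ 470.3 -299.4] [154.  154.3] 82.6 rad 1.442
pad scene [ 470.9 -297.3] [156.6 156.4] 82.7 rad 1.444
stand top [638.8  43. ] [149.5 189.9] 83.2 rad 1.452
stand scene [595.8  48.2] [145.7 103.3] 82.7 rad 1.443
handle top [471.7 283.9] [120.9  21.8] 6.1 rad 0.107
handle scene [471.7 285.9] [116.4  15.3] 5.2 rad 0.092Traceback (most recent call last):
  File "<stdin>", line 18, in <module>
  File "<stdin>", line 9, in quad
ValueError: max() iterable argument is empty
```

View pics/cropA.png

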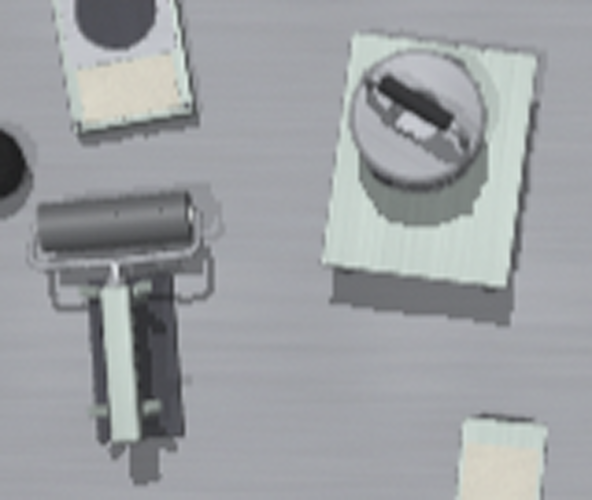

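View pics/cropB.png

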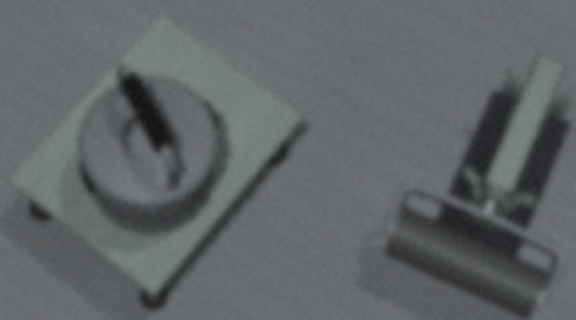

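The crops show the can's black grip running about (380,82) to (452,122) in crop A. The roller lies with its drum away from the robot, yaw about +0.1, and the plate and pad rectangles match their stated sizes.

Run:
```python
from h import *
t=cv2.imread("pics/top0.png"); s=cv2.imread("pics/scene0.png")
def grip(cam,img,box):
    x0,y0,x1,y1=box
    for th in(50,58,66,76):
        m=(img[y0:y1,x0:x1].max(2)<th).astype(np.uint8)
        n,l,st,c=cv2.connectedComponentsWithStats(m)
        if n<2: continue
        i=1+np.argmax(st[1:,4]); yx=np.argwhere(l==i)[:,::-1].astype(np.float32)+[x0,y0]
        r=cv2.minAreaRect(yx.astype(np.float32)); b=cv2.boxPoints(r)
        P=np.array([onz(cam,u,v,195)[:2] for u,v in yx]).astype(np.float32); q=cv2.minAreaRect(P)
        print(cam,th,len(yx),np.round(r[0],1),np.round(q[0],1),np.round(q[1],1),round(q[2],1)); out=r[0]
    return out
a=grip("top",t,(285,153,320,185)); b=grip("scene",s,(292,282,320,315))
e1,d1=ray("top",*a); e2,d2=ray("scene",*b)
x=np.linalg.lstsq(np.c_[d1,-d2],e2-e1,rcond=None)[0]; p,q=e1+x[0]*d1,e2+x[1]*d2
print("tri",p,q)
st=state(); print(R.from_quat(st["ee_rot"]).as_matrix().round(3))
```

```text
top 50 7 [298. 167.] [660.8  61.6] [20.   1.5] 56.6
top 58 35 [301.  168.3] [657.2  53.5] [56.1  5.6] 57.4
top 66 95 [301.7 167.3] [660.   51.4] [58.4 12.9] 59.4
top 76 101 [301.7 167.2] [660.5  51.5] [58.8 14.1] 60.6
scene 50 146 [305.4 299.3] [660.9  53.3] [60.  15.7] 57.8
scene 58 166 [305.2 299.2] [660.9  52.8] [61.5 17.3] 59.8
scene 66 189 [305.1 300. ] [662.7  53.6] [64.8 21.5] 60.4
scene 76 233 [305.9 300.6] [664.3  54.8] [68.3 36.7] 41.4
tri [661.97119461  51.66461249 187.52614257] [660.51853933  54.36445552 187.31111456]
[[ 0.93   0.368 -0.001]
 [ 0.368 -0.93   0.002]
 [-0.    -0.002 -1.   ]]
```

```bash
cat >> h.py <<'E'
def goto(x,y,z,ty):
    "tool y (closing line) at world angle ty deg, tool down -> shift cm, turn"
    st=state(); M=R.from_quat(st["ee_rot"]).as_matrix(); a=np.radians(ty)
    Y=np.array([np.cos(a),np.sin(a),0]); Z=np.array([0,0,-1.]); T=np.c_[np.cross(Y,Z),Y,Z]
    print("shift",(M.T@(np.array([x,y,z])-st["position"])/10).round(2),"turn",R.from_matrix(M.T@T).as_rotvec().round(4))
E
python3 -c "
from h import *
goto(660.5,52.5,250,-30.5)"
```

```text
shift [ 63.35 -45.51  -3.14] turn [-0.0022 -0.0007 -0.6616]
```

Request:
step_arm --series '[{"hand": 9.3, "translation": [3, -2.2, -3], "angular": [0, 0, -0.05]}, {"hand": 9.3, "translation": [6.5, -4.6, -3.1], "angular": [0, 0, -0.1]}, {"hand": 9.3, "translation": [10, -7.2, -3.1], "angular": [0, 0, -0.15]}, {"hand": 9.3, "translation": [63.3, -45.5, -3.1], "angular": [0, 0, -0.66]}, {"hand": 9.3, "translation": [63.3, -45.5, -3.1], "angular": [0, 0, -0.66]}, {"hand": 9.3, "translation": [63.3, -45.5, -3.1], "angular": [0, 0, -0.66]}, {"hand": 9.3, "translation": [63.3, -45.5, -3.1], "angular": [0, 0, -0.66]}, {"hand": 9.3, "translation": [63.3, -45.5, -3.1], "angular": [0, 0, -0.66]}, {"hand": 9.3, "translation": [63.3, -45.5, -3.1], "angular": [0, 0, -0.66]}, {"hand": 9.3, "translation": [63.3, -45.5, -3.1], "angular": [0, 0, -0.66]}, {"hand": 9.3, "translation": [63.3, -45.5, -3.1], "angular": [0, 0, -0.66]}, {"hand": 9.3, "translation": [63.3, -45.5, -3.1], "angular": [0, 0, -0.66]}, {"hand": 9.3, "translation": [63.3, -45.5, -3.1], "angular": [0, 0, -0.66]}, {"hand": 9.3, "translation": [63.3, -45.5, -3.1], "angular": [0, 0, -0.66]}, {"hand": 9.3, "translation": [63.3, -45.5, -3.1], "angular": [0, 0, -0.66]}, {"hand": 9.3, "translation": [63.3, -45.5, -3.1], "angular": [0, 0, -0.66]}, {"hand": 9.3, "translation": [63.3, -45.5, -3.1], "angular": [0, 0, -0.66]}, {"hand": 9.3, "translation": [63.3, -45.5, -3.1], "angular": [0, 0, -0.66]}, {"hand": 9.3, "translation": [63.3, -45.5, -3.1], "angular": [0, 0, -0.66]}, {"hand": 9.3, "translation": [63.3, -45.5, -3.1], "angular": [0, 0, -0.66]}]'

```text
time_s: 2.1
position: [659.9, 48.7, 249.7]
ee_rot: [0.87, 0.494, -0.001, 0.001]
contact_force: [0.3, -0.7, 0.3]
grip_width: 93.2
finger_force: 0.0
```

Run:
```python
from h import *
st=state(); i=snapshot("wrist"); cv2.imwrite("pics/w1.png",i); print(st["time_s"],st["position"],st["contact_force"],st["joints"].round(3),st["qvel"].round(3))
goto(660.5,52.5,172,-30.5)
```

```text
2.1 [659.88025534  48.65273762 249.73800358] [ 0.28650299 -0.69171085  0.33713668] [ 0.039  0.624 -0.27   1.333  0.169  1.208 -0.78 ] [ 0.004 -0.004 -0.005 -0.004 -0.004 -0.001 -0.003]
shift [ 0.35 -0.14  7.79] turn [ 0.0007  0.0013 -0.0052]
```

View pics/w1.png

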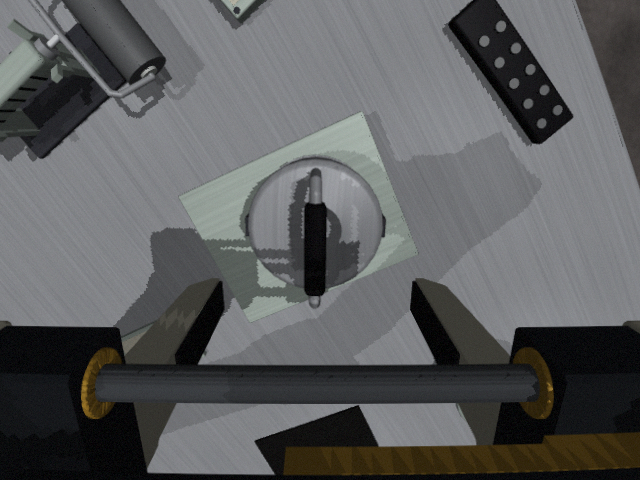

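The wrist view shows the grip standing straight in the image at u≈315, v 203–296, so it is square between the fingers. I'll check its position from this view.

Run:
```python
from h import *
i=cv2.imread("pics/w1.png"); m=(i[190:302,290:340].max(2)<45).astype(np.uint8)
n,l,s,c=cv2.connectedComponentsWithStats(m); k=1+np.argmax(s[1:,4]); yx=np.argwhere(l==k)[:,::-1].astype(np.float32)+np.float32([290,190])
q=cv2.minAreaRect(np.array([onz("wrist",u,v,197)[:2] for u,v in yx]).astype(np.float32)); print(q)
goto(q[0][0],q[0][1],172,-30.5)
```

```text
Traceback (most recent call last):
  File "h.py", line 14, in onz
    e,d=ray(cam,u,v); return e+d*(z-e[2])/d[2]
        ~~~^^^^^^^^^
  File "h.py", line 5, in ray
    c=get_calibration(cam); K=np.array(c["intrinsics"]); k=c["k1"]
ValueError: time passes only in moves, steps and waits
```

```bash
python3 - <<'E'
s=open('h.py').read()
s=s.replace('def ray(','from functools import lru_cache\ncal=lru_cache(None)(get_calibration)\n_st=lru_cache(None)(state)\ndef ray(').replace('c=get_calibration(cam)','c=cal(cam)').replace('st=state(); T=','st=_st(); T=')
open('h.py','w').write(s)
E
python3 - <<'E'
from h import *
i=cv2.imread("pics/w1.png"); m=(i[190:302,290:340].max(2)<45).astype(np.uint8)
n,l,s,c=cv2.connectedComponentsWithStats(m); k=1+np.argmax(s[1:,4]); yx=np.argwhere(l==k)[:,::-1].astype(np.float32)+np.float32([290,190])
q=cv2.minAreaRect(np.array([onz("wrist",u,v,197)[:2] for u,v in yx]).astype(np.float32)); print(q)
goto(q[0][0],q[0][1],172,-30.5)
E
```

```text
((659.4285278320312, 53.23255920410156), (62.096317291259766, 13.923806190490723), 58.65852355957031)
shift [ 0.35 -0.27  7.79] turn [ 0.0007  0.0013 -0.0052]
```

Request:
step_arm --series '[{"hand": 9.3, "translation": [0.3, -0.2, 2], "angular": [0, 0, 0]}, {"hand": 9.3, "translation": [0.3, -0.2, 4], "angular": [0, 0, 0]}, {"hand": 9.3, "translation": [0.3, -0.2, 4], "angular": [0, 0, 0]}]'

```text
time_s: 2.45
position: [657.9, 53.1, 207.1]
ee_rot: [0.869, 0.495, -0.003, -0.001]
contact_force: [0.5, -0.7, -0.4]
grip_width: 93.0
finger_force: 0.0
```

```bash
python3 -c "
from h import *
goto(659.7,53,172,-31); print(state()['position'])"
```

```text
shift [0.1  0.17 3.51] turn [-0.0045  0.0047  0.0051]
[657.90774655  53.07650673 207.07320931]
```

Request:
step_arm --grip_force 30 --series '[{"hand": 9.3, "translation": [0.1, 0.1, 1.5], "angular": [0, 0, 0]}, {"hand": 9.3, "translation": [0.1, 0.1, 3], "angular": [0, 0, 0]}, {"hand": 9.3, "translation": [0.1, 0.1, 3.5], "angular": [0, 0, 0]}, {"hand": 4, "translation": [0.1, 0.1, 3.5], "angular": [0, 0, 0]}, {"hand": 2.5, "translation": [0.1, 0.1, 3.5], "angular": [0, 0, 0]}, {"hand": 2.5, "translation": [0.1, 0.1, 3.5], "angular": [0, 0, 0]}, {"hand": 1, "translation": [0.1, 0.1, 3.5], "angular": [0, 0, 0]}, {"hand": 1, "translation": [0.1, 0.1, 3.5], "angular": [0, 0, 0]}, {"hand": 1, "translation": [0.1, 0.1, 3.5], "angular": [0, 0, 0]}, {"hand": 1, "translation": [0.1, 0.1, 3.5], "angular": [0, 0, 0]}, {"hand": 1, "translation": [0.1, 0.1, 3.5], "angular": [0, 0, 0]}]'

```text
time_s: 3.55
position: [661.5, 55.6, 174.7]
ee_rot: [0.869, 0.496, 0.0, -0.0]
contact_force: [-0.1, 1.0, -0.6]
grip_width: 33.8
finger_force: 0.0
```

Request:
step_arm --grip_force 30 --series '[{"hand": 0.8, "translation": [0, 0, 0], "angular": [0, 0, 0]}, {"hand": 0.8, "translation": [0, 0, 0], "angular": [0, 0, 0]}, {"hand": 0.8, "translation": [0, 0, 0], "angular": [0, 0, 0]}, {"hand": 0.8, "translation": [0, 0, 0], "angular": [0, 0, 0]}, {"hand": 0.8, "translation": [0, 0, 0], "angular": [0, 0, 0]}, {"hand": 0.8, "translation": [0, 0, 0], "angular": [0, 0, 0]}]'

```text
time_s: 4.15
position: [661.9, 55.2, 174.7]
ee_rot: [0.869, 0.495, 0.0, 0.0]
contact_force: [2.5, -0.4, -1.2]
grip_width: 13.7
finger_force: 30.0
```

Request:
step_arm --series '[{"hand": 0.8, "translation": [0, 0, -0.5], "angular": [0, 0, 0]}, {"hand": 0.8, "translation": [0, 0, -1.2], "angular": [0, 0, 0]}, {"hand": 0.8, "translation": [0, 0, -2.4], "angular": [0, 0, 0]}, {"hand": 0.8, "translation": [0, 0, -3.8], "angular": [0, 0, 0]}, {"hand": 0.8, "translation": [0, 0, -5.2], "angular": [0, 0, 0]}, {"hand": 0.8, "translation": [0, 0, -6], "angular": [0, 0, 0]}, {"hand": 0.8, "translation": [0, 0, -6], "angular": [0, 0, 0]}, {"hand": 0.8, "translation": [0, 0, -6], "angular": [0, 0, 0]}]'

```text
time_s: 4.95
position: [661.2, 55.6, 234.6]
ee_rot: [0.869, 0.496, -0.0, -0.0]
contact_force: [-0.4, 0.1, -7.8]
grip_width: 13.6
finger_force: 30.0
```

```bash
python3 -c "
from h import *
print(state()['contact_force'],state()['joints'].round(2))
goto(472.7,-297,235,-31);goto(472.7,-297,235,-60)"
```

```text
[-0.35432989  0.05605452 -7.75463983] [ 0.03  0.64 -0.27  1.35  0.17  1.18 -0.79]
shift [-3.994e+01  1.720e+00 -2.000e-02] turn [-0.0004  0.0003  0.0072]
shift [-3.994e+01  1.720e+00 -2.000e-02] turn [-3.000e-04  4.000e-04  5.133e-01]
```

Request:
step_arm --series '[{"hand": 0.8, "translation": [-0.6, 0, 0], "angular": [0, 0, 0.01]}, {"hand": 0.8, "translation": [-1.8, 0.1, 0], "angular": [0, 0, 0.03]}, {"hand": 0.8, "translation": [-3.6, 0.2, 0], "angular": [0, 0, 0.05]}, {"hand": 0.8, "translation": [-6, 0.3, 0], "angular": [0, 0, 0.08]}, {"hand": 0.8, "translation": [-8.8, 0.4, 0], "angular": [0, 0, 0.11]}, {"hand": 0.8, "translation": [-11.8, 0.5, 0], "angular": [0, 0, 0.15]}, {"hand": 0.8, "translation": [-14.8, 0.6, 0], "angular": [0, 0, 0.19]}, {"hand": 0.8, "translation": [-17.8, 0.7, 0], "angular": [0, 0, 0.23]}, {"hand": 0.8, "translation": [-20.8, 0.9, 0], "angular": [0, 0, 0.27]}, {"hand": 0.8, "translation": [-23.8, 1, 0], "angular": [0, 0, 0.31]}, {"hand": 0.8, "translation": [-26.8, 1.1, 0], "angular": [0, 0, 0.35]}, {"hand": 0.8, "translation": [-29.8, 1.3, 0], "angular": [0, 0, 0.39]}, {"hand": 0.8, "translation": [-32.6, 1.4, 0], "angular": [0, 0, 0.43]}, {"hand": 0.8, "translation": [-35, 1.5, 0], "angular": [0, 0, 0.46]}, {"hand": 0.8, "translation": [-37, 1.6, 0], "angular": [0, 0, 0.48]}, {"hand": 0.8, "translation": [-38.6, 1.7, 0], "angular": [0, 0, 0.5]}, {"hand": 0.8, "translation": [-39.6, 1.7, 0], "angular": [0, 0, 0.51]}, {"hand": 0.8, "translation": [-39.9, 1.7, 0], "angular": [0, 0, 0.51]}, {"hand": 0.8, "translation": [-39.9, 1.7, 0], "angular": [0, 0, 0.51]}, {"hand": 0.8, "translation": [-39.9, 1.7, 0], "angular": [0, 0, 0.51]}]'

```text
time_s: 6.95
position: [473.9, -295.0, 234.7]
ee_rot: [0.965, 0.261, 0.001, -0.001]
contact_force: [0.0, 0.3, -6.3]
grip_width: 13.6
finger_force: 30.0
```

```bash
python3 -c "
from h import *
cv2.imwrite('pics/w2.png',snapshot('wrist'))
goto(472.7,-297,110,-60)"
```

```text
shift [-0.22  0.12 12.47] turn [-0.0007 -0.0012  0.0058]
```

View pics/w2.png

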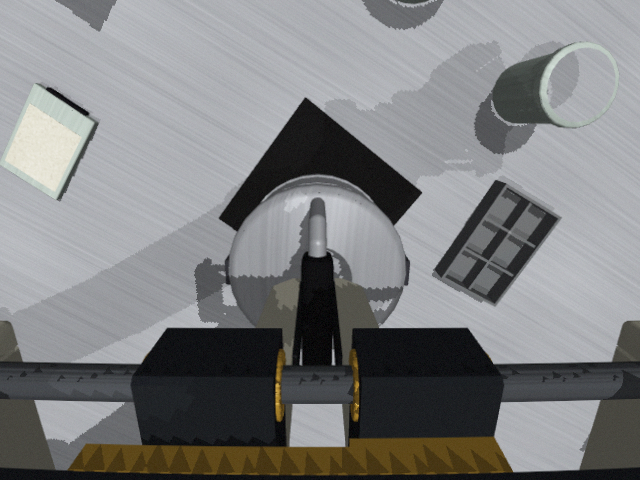

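The can hangs upright over the pad; the screw tray and the tin are clear to the right. I'm lowering it.

Request:
step_arm --series '[{"hand": 0.8, "translation": [-0.1, 0.1, 1], "angular": [0, 0, 0]}, {"hand": 0.8, "translation": [-0.2, 0.1, 3], "angular": [0, 0, 0]}, {"hand": 0.8, "translation": [-0.2, 0.1, 5.5], "angular": [0, 0, 0]}, {"hand": 0.8, "translation": [-0.2, 0.1, 8], "angular": [0, 0, 0]}, {"hand": 0.8, "translation": [-0.2, 0.1, 10], "angular": [0, 0, 0]}, {"hand": 0.8, "translation": [-0.2, 0.1, 11.2], "angular": [0, 0, 0]}, {"hand": 0.8, "translation": [-0.2, 0.1, 11.8], "angular": [0, 0, 0]}, {"hand": 0.8, "translation": [-0.2, 0.1, 12], "angular": [0, 0, 0]}, {"hand": 0.8, "translation": [-0.2, 0.1, 12], "angular": [0, 0, 0]}, {"hand": 0.8, "translation": [-0.2, 0.1, 12.2], "angular": [0, 0, 0]}, {"hand": 0.8, "translation": [-0.2, 0.1, 12.3], "angular": [0, 0, 0]}, {"hand": 0.8, "translation": [-0.2, 0.1, 12.4], "angular": [0, 0, 0]}, {"hand": 0.8, "translation": [-0.2, 0.1, 12.4], "angular": [0, 0, 0]}]'

```text
time_s: 8.3
position: [471.8, -298.4, 110.8]
ee_rot: [0.966, 0.26, 0.0, 0.0]
contact_force: [1.0, -0.5, -6.3]
grip_width: 14.1
finger_force: 30.0
```

Request:
step_arm --series '[{"hand": 0.8, "translation": [0, 0, 0.1], "angular": [0, 0, 0]}, {"hand": 0.8, "translation": [0, 0, 0.1], "angular": [0, 0, 0]}, {"hand": 0.8, "translation": [0, 0, 0.2], "angular": [0, 0, 0]}, {"hand": 0.8, "translation": [0, 0, 0.2], "angular": [0, 0, 0]}]'

```text
time_s: 8.7
position: [472.0, -298.5, 108.7]
ee_rot: [0.965, 0.26, 0.0, 0.0]
contact_force: [0.1, -0.7, -6.5]
grip_width: 13.6
finger_force: 30.0
```

Request:
step_arm --series '[{"hand": 0.8, "translation": [0, 0, 0.05], "angular": [0, 0, 0]}, {"hand": 0.8, "translation": [0, 0, 0.1], "angular": [0, 0, 0]}, {"hand": 0.8, "translation": [0, 0, 0.1], "angular": [0, 0, 0]}, {"hand": 0.8, "translation": [0, 0, 0.1], "angular": [0, 0, 0]}]'

```text
time_s: 9.1
position: [472.2, -298.5, 108.6]
ee_rot: [0.966, 0.26, 0.0, 0.0]
contact_force: [-1.4, 0.4, 2.8]
grip_width: 13.7
finger_force: 30.0
```

Request:
step_arm --series '[{"hand": 2, "translation": [0, 0, 0], "angular": [0, 0, 0]}, {"hand": 3, "translation": [0, 0, 0], "angular": [0, 0, 0]}, {"hand": 5, "translation": [0, 0, 0], "angular": [0, 0, 0]}, {"hand": 5, "translation": [0, 0, 0], "angular": [0, 0, 0]}, {"hand": 5, "translation": [0, 0, 0], "angular": [0, 0, 0]}, {"hand": 5, "translation": [0, 0, 0], "angular": [0, 0, 0]}, {"hand": 5, "translation": [0, 0, -1], "angular": [0, 0, 0]}, {"hand": 5, "translation": [0, 0, -3], "angular": [0, 0, 0]}, {"hand": 5, "translation": [0, 0, -6], "angular": [0, 0, 0]}, {"hand": 5, "translation": [0, 0, -10], "angular": [0, 0, 0]}, {"hand": 5, "translation": [0, 0, -14], "angular": [0, 0, 0]}, {"hand": 5, "translation": [0, 0, -14], "angular": [0, 0, 0]}]'

```text
time_s: 10.3
position: [475.2, -300.1, 254.5]
ee_rot: [0.965, 0.26, 0.005, 0.005]
contact_force: [0.7, 0.3, 0.7]
grip_width: 49.8
finger_force: 0.0
```

Run:
```python
from h import *
t=snapshot("top"); cv2.imwrite("pics/top1.png",t); cv2.imwrite("pics/w3.png",snapshot("wrist"))
print(state()["time_s"],state()["joints"].round(2))
goto(483.9,285.2,240,96.1);goto(483.9,285.2,240,-83.9)
```

```text
10.4 [ 0.61  0.44 -0.12  1.65  0.06  1.05 -0.58]
shift [ 30.37 -49.87   0.83] turn [ 2.5000e-03  2.9000e-03 -2.7212e+00]
shift [ 30.37 -49.87   0.83] turn [ 0.0021 -0.0018  0.4204]
```

View pics/w3.png

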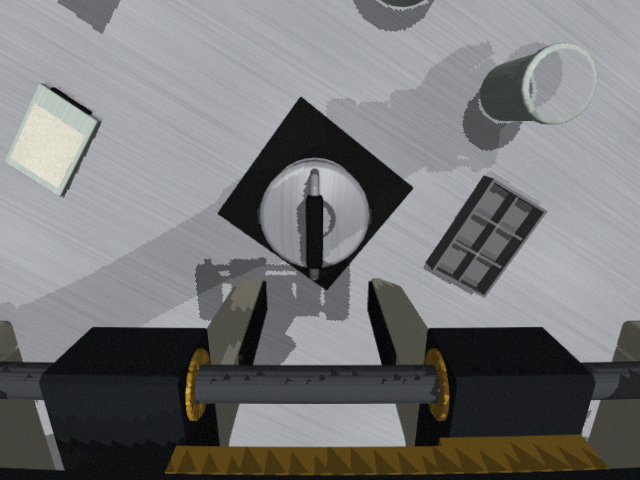

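The can stands on the pad at about (314,213), well inside the pad's corners. Next, the roller.

Request:
step_arm --series '[{"hand": 6, "translation": [0.8, -1.2, 0], "angular": [0, 0, 0.02]}, {"hand": 6, "translation": [2.2, -3.6, 0], "angular": [0, 0, 0.05]}, {"hand": 6, "translation": [4, -6.6, 0], "angular": [0, 0, 0.08]}, {"hand": 6, "translation": [6, -9.9, 0], "angular": [0, 0, 0.11]}, {"hand": 6, "translation": [8, -13.2, 0], "angular": [0, 0, 0.14]}, {"hand": 6, "translation": [10, -16.5, 0], "angular": [0, 0, 0.17]}, {"hand": 6, "translation": [12, -19.8, 0], "angular": [0, 0, 0.2]}, {"hand": 6, "translation": [14, -23, 0], "angular": [0, 0, 0.23]}, {"hand": 6, "translation": [16, -26.3, 0], "angular": [0, 0, 0.26]}, {"hand": 6, "translation": [18, -29.6, 0], "angular": [0, 0, 0.29]}, {"hand": 6, "translation": [20, -32.9, 0], "angular": [0, 0, 0.32]}, {"hand": 6, "translation": [22, -36.2, 0], "angular": [0, 0, 0.35]}, {"hand": 6, "translation": [24, -39.5, 0], "angular": [0, 0, 0.37]}, {"hand": 6, "translation": [26, -42.7, 0], "angular": [0, 0, 0.39]}, {"hand": 6, "translation": [28, -46, 0], "angular": [0, 0, 0.41]}, {"hand": 6, "translation": [29.5, -48.5, 0.4], "angular": [0, 0, 0.42]}, {"hand": 6, "translation": [30.3, -49.8, 0.8], "angular": [0, 0, 0.42]}, {"hand": 6, "translation": [30.3, -49.8, 0.8], "angular": [0, 0, 0.42]}, {"hand": 6, "translation": [30.3, -49.8, 0.8], "angular": [0, 0, 0.42]}, {"hand": 6, "translation": [30.3, -49.8, 0.8], "angular": [0, 0, 0.42]}]'

```text
time_s: 12.4
position: [484.0, 281.9, 239.6]
ee_rot: [0.999, 0.052, -0.0, 0.001]
contact_force: [-0.1, -0.8, 0.4]
grip_width: 59.9
finger_force: 0.0
```

Run:
```python
from h import *
print(state()["position"],state()["joints"].round(2))
cv2.imwrite("pics/w4.png",snapshot("wrist"))
goto(483.9,285.2,56,-83.9)
```

```text
[483.96067076 281.85425845 239.55806569] [-0.45  0.46 -0.18  1.66  0.09  1.04 -2.12]
shift [ 0.02 -0.34 18.38] turn [ 0.0013 -0.0001 -0.003 ]
```

View pics/w4.png

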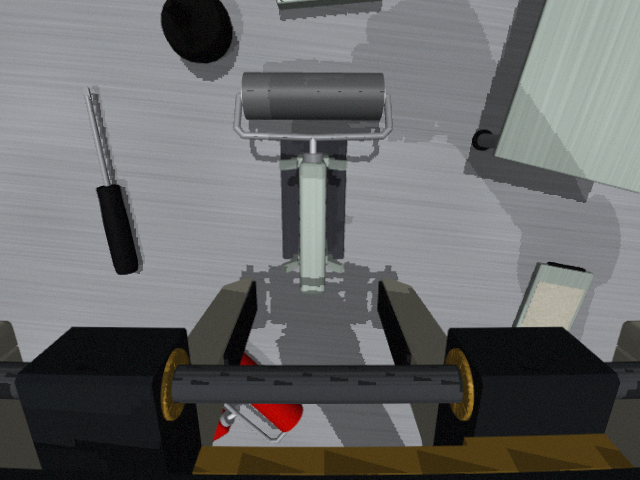

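The roller is square between the fingers, with its handle at u 301–326 and v 163–292. I'll measure it from this view.

Run:
```python
from h import *
i=cv2.imread("pics/w4.png").astype(int)[160:300,285:345]
m=((i[:,:,1]-i[:,:,2]>6)&(i[:,:,1]>150)).astype(np.uint8)
m=cv2.morphologyEx(m,cv2.MORPH_OPEN,np.ones((13,13),np.uint8))
yx=np.argwhere(m)[:,::-1]+[285,160]
q=cv2.minAreaRect(np.array([onz("wrist",u,v,88)[:2] for u,v in yx]).astype(np.float32)); print(q)
for u,v in((313,163),(313,292),(301,230),(326,230),(314,72)): print(onz("wrist",u,v,88 if v>100 else 75).round(1))
```

```text
((477.21136474609375, 286.2483215332031), (102.38069915771484, 19.918760299682617), 5.950140953063965)
[529.9 290.6  88. ]
[410.1 278.5  88. ]
[469.7 295.3  88. ]
[472.1 273.1  88. ]
[603.1 297.4  75. ]
```

Request:
step_arm --grip_force 50 --series '[{"hand": 6, "translation": [0, -0.2, 1.5], "angular": [0, 0, 0]}, {"hand": 6, "translation": [0, -0.3, 4], "angular": [0, 0, 0]}, {"hand": 6, "translation": [0, -0.3, 7], "angular": [0, 0, 0]}, {"hand": 6, "translation": [0, -0.3, 10], "angular": [0, 0, 0]}, {"hand": 6, "translation": [0, -0.3, 13], "angular": [0, 0, 0]}, {"hand": 6, "translation": [0, -0.3, 15.5], "angular": [0, 0, 0]}, {"hand": 6, "translation": [0, -0.3, 17.3], "angular": [0, 0, 0]}, {"hand": 6, "translation": [0, -0.3, 18.3], "angular": [0, 0, 0]}, {"hand": 6, "translation": [0, -0.3, 18.3], "angular": [0, 0, 0]}, {"hand": 6, "translation": [0, -0.3, 18.3], "angular": [0, 0, 0]}]'

```text
time_s: 13.45
position: [483.8, 287.2, 57.5]
ee_rot: [0.999, 0.053, 0.001, -0.0]
contact_force: [-0.9, -0.3, -0.1]
grip_width: 59.9
finger_force: 0.0
```

```bash
python3 -c "
from h import *
print(state()['contact_force'])
goto(483.5,285.3,56,-83.9)"
```

```text
[-0.92839086 -0.29680466 -0.14313178]
shift [-0.06  0.19  0.15] turn [-0.0005 -0.0014 -0.0005]
```

Request:
step_arm --grip_force 50 --series '[{"hand": 4, "translation": [0, 0.1, 0.1], "angular": [0, 0, 0]}, {"hand": 3, "translation": [0, 0.2, 0.1], "angular": [0, 0, 0]}, {"hand": 2.7, "translation": [0, 0.2, 0.1], "angular": [0, 0, 0]}, {"hand": 2.7, "translation": [0, 0.2, 0.1], "angular": [0, 0, 0]}, {"hand": 2, "translation": [0, 0.2, 0.1], "angular": [0, 0, 0]}, {"hand": 2, "translation": [0, 0.2, 0.1], "angular": [0, 0, 0]}, {"hand": 2, "translation": [0, 0.2, 0.1], "angular": [0, 0, 0]}, {"hand": 2, "translation": [0, 0.2, 0.1], "angular": [0, 0, 0]}]'

```text
time_s: 14.25
position: [483.3, 285.6, 55.9]
ee_rot: [0.999, 0.053, 0.0, -0.0]
contact_force: [-0.7, 0.3, 1.9]
grip_width: 23.7
finger_force: 50.0
```

Request:
step_arm --series '[{"hand": 2, "translation": [0, 0, -0.5], "angular": [0, 0, 0]}, {"hand": 2, "translation": [0, 0, -1.5], "angular": [0, 0, 0]}, {"hand": 2, "translation": [0, 0, -3], "angular": [0, 0, 0]}, {"hand": 2, "translation": [0, 0, -5], "angular": [0, 0, 0]}, {"hand": 2, "translation": [0, 0, -7.5], "angular": [0, 0, 0]}, {"hand": 2, "translation": [0, 0, -10], "angular": [0, 0, 0]}, {"hand": 2, "translation": [0, 0, -11], "angular": [0, 0, 0]}, {"hand": 2, "translation": [0, 0, -11], "angular": [0, 0, 0]}, {"hand": 2, "translation": [0, 0, -11], "angular": [0, 0, 0]}]'

```text
time_s: 15.15
position: [482.6, 284.9, 164.9]
ee_rot: [0.999, 0.053, -0.001, 0.0]
contact_force: [-0.3, -0.1, -2.2]
grip_width: 23.6
finger_force: 50.0
```

Run:
```python
from h import *
print(state()["position"],state()["contact_force"]);cv2.imwrite("pics/w5.png",snapshot("wrist"))
c=np.array([638.8,43.]); a=np.radians(-6.8); d=np.array([np.cos(a),np.sin(a)])
# check of plate, can gone: top picture after the can was moved
t=cv2.imread("pics/top1.png").astype(int); m=((t[:,:,1]-t[:,:,2]>6)&(t[:,:,1]>120)).astype(np.uint8); mm=0*m; mm[140:232,270:345]=m[140:232,270:345]
k=max(cv2.findContours(mm,0,2)[0],key=cv2.contourArea)[:,0]
print(cv2.minAreaRect(np.array([onz("top",u,v,70)[:2] for u,v in k]).astype(np.float32)))
p=c+d*(-83-105); goto(p[0],p[1],130,-96.8); print(p)
```

```text
[482.5835426  284.86284906 164.88405271] [-0.34758772 -0.10889333 -2.23862485]
((639.4386596679688, 42.804771423339844), (149.7355499267578, 191.46717834472656), 83.27037048339844)
shift [-5.33 21.5   3.48] turn [0.0016 0.0024 0.2255]
[452.12248448  65.25994604]
```

View pics/w5.png

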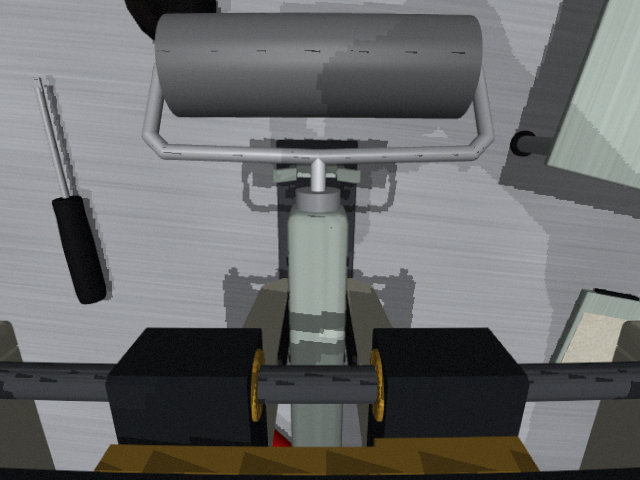

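The roller hangs level and straight in the grip. I'm moving over the near edge of the plate.

Request:
step_arm --series '[{"hand": 2, "translation": [-0.2, 0.8, 0], "angular": [0, 0, 0.01]}, {"hand": 2, "translation": [-0.6, 2.4, 0], "angular": [0, 0, 0.03]}, {"hand": 2, "translation": [-1.1, 4.6, 0], "angular": [0, 0, 0.05]}, {"hand": 2, "translation": [-1.7, 7, 0], "angular": [0, 0, 0.08]}, {"hand": 2, "translation": [-2.4, 9.6, 0], "angular": [0, 0, 0.11]}, {"hand": 2, "translation": [-3, 12.2, 0], "angular": [0, 0, 0.14]}, {"hand": 2, "translation": [-3.7, 14.8, 0], "angular": [0, 0, 0.17]}, {"hand": 2, "translation": [-4.3, 17.4, 0.5], "angular": [0, 0, 0.19]}, {"hand": 2, "translation": [-4.9, 19.6, 1.5], "angular": [0, 0, 0.21]}, {"hand": 2, "translation": [-5.2, 21, 3], "angular": [0, 0, 0.22]}, {"hand": 2, "translation": [-5.3, 21.5, 4.5], "angular": [0, 0, 0.225]}, {"hand": 2, "translation": [-5.3, 21.5, 5.6], "angular": [0, 0, 0.225]}, {"hand": 2, "translation": [-5.3, 21.5, 6], "angular": [0, 0, 0.225]}, {"hand": 2, "translation": [-5.3, 21.5, 6], "angular": [0, 0, 0.225]}, {"hand": 2, "translation": [-5.3, 21.5, 6], "angular": [0, 0, 0.225]}]'

```text
time_s: 16.7
position: [453.8, 66.6, 106.0]
ee_rot: [0.998, -0.059, 0.0, -0.0]
contact_force: [-0.4, 0.3, -2.1]
grip_width: 23.9
finger_force: 50.0
```

Run:
```python
from h import *
print(state()["position"],state()["contact_force"]);i=snapshot("wrist");cv2.imwrite("pics/w6.png",i)
goto(452.1,65.3,85,-96.8)
for p in(-83,0,83):
    c=np.array([639,43.]); a=np.radians(-6.8); d=np.array([np.cos(a),np.sin(a)]); q=c+d*(p-105); goto(q[0],q[1],85,-96.8)
```

```text
[453.84985393  66.57113295 106.01510832] [-0.43354903  0.34868325 -2.10576035]
shift [-0.17  0.15  2.12] turn [-0.0006 -0.0012  0.0015]
shift [-0.15  0.15  2.12] turn [-0.0006 -0.0012  0.0015]
shift [8.15 0.16 2.13] turn [-0.0006 -0.0012  0.0015]
shift [16.45  0.18  2.14] turn [-0.0006 -0.0012  0.0015]
```

View pics/w6.png

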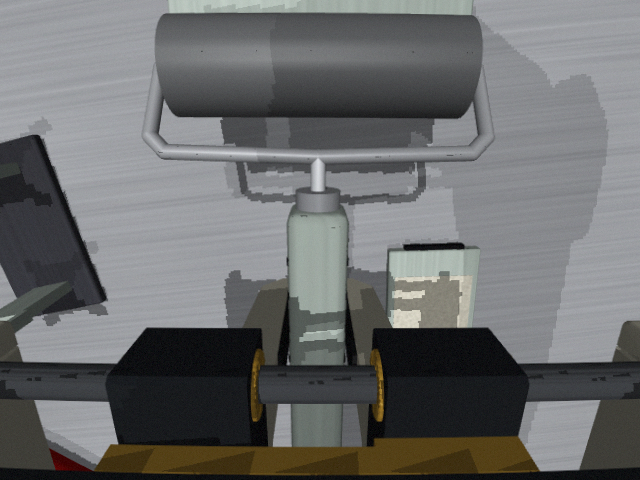

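The drum lies centred over the plate: drum spans u 156–483, plate edges 168–473. I'm pressing down gently.

Request:
step_arm --grip_force 60 --series '[{"hand": 2, "translation": [-0.1, 0.15, 0.7], "angular": [0, 0, 0]}, {"hand": 2, "translation": [-0.1, 0.15, 1.2], "angular": [0, 0, 0]}, {"hand": 2, "translation": [-0.1, 0.15, 1.5], "angular": [0, 0, 0]}, {"hand": 2, "translation": [-0.1, 0.15, 1.7], "angular": [0, 0, 0]}, {"hand": 2, "translation": [-0.1, 0.15, 1.9], "angular": [0, 0, 0]}, {"hand": 2, "translation": [-0.1, 0.15, 2.0], "angular": [0, 0, 0]}, {"hand": 2, "translation": [-0.1, 0.15, 2.0], "angular": [0, 0, 0]}, {"hand": 2, "translation": [-0.1, 0.15, 2.0], "angular": [0, 0, 0]}]'

```text
time_s: 17.55
position: [452.8, 64.6, 86.0]
ee_rot: [0.998, -0.059, 0.001, -0.0]
contact_force: [0.0, -0.3, -0.1]
grip_width: 23.5
finger_force: 60.0
```

Request:
step_arm --series '[{"hand": 2, "translation": [0, 0, 0.1], "angular": [0, 0, 0]}, {"hand": 2, "translation": [0, 0, 0.25], "angular": [0, 0, 0]}, {"hand": 2, "translation": [0, 0, 0.3], "angular": [0, 0, 0]}, {"hand": 2, "translation": [0, 0, 0.3], "angular": [0, 0, 0]}, {"hand": 2, "translation": [0, 0, 0.3], "angular": [0, 0, 0]}]'

```text
time_s: 18.05
position: [452.7, 64.6, 82.8]
ee_rot: [0.998, -0.059, 0.0, -0.0]
contact_force: [-0.6, -1.2, 3.2]
grip_width: 24.1
finger_force: 60.0
```

Run:
```python
from h import *
for p in(-83,0,83):
    c=np.array([639,43.]); a=np.radians(-6.8); d=np.array([np.cos(a),np.sin(a)]); q=c+d*(p-105); goto(q[0],q[1],84,-96.8)
cv2.imwrite("pics/s7.png",snapshot("scene")[230:350,230:410])
```

```text
shift [-0.04 -0.06 -0.12] turn [-0.0002 -0.0008  0.0004]
shift [ 8.26 -0.06 -0.11] turn [-0.0002 -0.0008  0.0004]
shift [16.56 -0.05 -0.1 ] turn [-0.0002 -0.0008  0.0004]
```

Request:
step_arm --series '[{"hand": 2, "translation": [0.3, 0, 0], "angular": [0, 0, 0]}, {"hand": 2, "translation": [1, 0, 0], "angular": [0, 0, 0]}, {"hand": 2, "translation": [1.8, 0, 0], "angular": [0, 0, 0]}, {"hand": 2, "translation": [2.6, 0, 0], "angular": [0, 0, 0]}, {"hand": 2, "translation": [3.4, 0, 0], "angular": [0, 0, 0]}, {"hand": 2, "translation": [4.2, 0, 0], "angular": [0, 0, 0]}, {"hand": 2, "translation": [5, 0, 0], "angular": [0, 0, 0]}, {"hand": 2, "translation": [5.6, 0, 0], "angular": [0, 0, 0]}, {"hand": 2, "translation": [5.9, 0, 0], "angular": [0, 0, 0]}, {"hand": 2, "translation": [5.9, 0, 0], "angular": [0, 0, 0]}]'

```text
time_s: 19.1
position: [511.4, 57.5, 82.7]
ee_rot: [0.998, -0.059, 0.0, -0.0]
contact_force: [0.6, -1.2, 2.7]
grip_width: 23.4
finger_force: 60.0
```

Request:
step_arm --series '[{"hand": 2, "translation": [0.4, 0, 0], "angular": [0, 0, 0]}, {"hand": 2, "translation": [1.1, 0, 0], "angular": [0, 0, 0]}, {"hand": 2, "translation": [1.9, 0, 0], "angular": [0, 0, 0]}, {"hand": 2, "translation": [2.7, 0, 0], "angular": [0, 0, 0]}, {"hand": 2, "translation": [3.5, 0, 0], "angular": [0, 0, 0]}, {"hand": 2, "translation": [4.3, 0, 0], "angular": [0, 0, 0]}, {"hand": 2, "translation": [5.1, 0, 0], "angular": [0, 0, 0]}, {"hand": 2, "translation": [5.9, 0, 0], "angular": [0, 0, 0]}, {"hand": 2, "translation": [6.7, 0, 0], "angular": [0, 0, 0]}, {"hand": 2, "translation": [7.5, 0, 0], "angular": [0, 0, 0]}, {"hand": 2, "translation": [8.3, 0, 0], "angular": [0, 0, 0]}, {"hand": 2, "translation": [9.1, 0, 0], "angular": [0, 0, 0]}, {"hand": 2, "translation": [9.9, 0, 0], "angular": [0, 0, 0]}, {"hand": 2, "translation": [10.4, 0, 0], "angular": [0, 0, 0]}, {"hand": 2, "translation": [10.6, 0, 0], "angular": [0, 0, 0]}, {"hand": 2, "translation": [10.6, 0, 0], "angular": [0, 0, 0]}, {"hand": 2, "translation": [10.6, 0, 0], "angular": [0, 0, 0]}]'

```text
time_s: 20.8
position: [615.9, 45.0, 82.7]
ee_rot: [0.998, -0.059, -0.0, 0.0]
contact_force: [-0.6, -3.4, 2.9]
grip_width: 23.8
finger_force: 60.0
```

Run:
```python
from h import *
print(state()["contact_force"]); cv2.imwrite("pics/w7.png",snapshot("wrist"))
```

```text
[-0.55196002 -3.36702615  2.87746441]
```

View pics/w7.png

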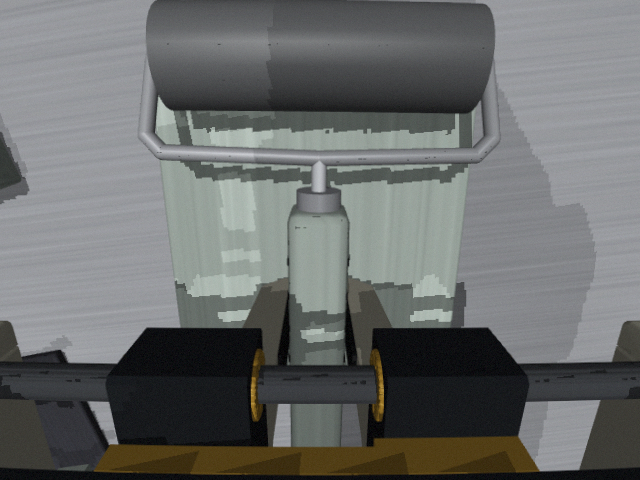

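The drum now sits at the far edge, square and centred, with about 5 N of pressure held throughout. I'm lifting off and heading back to the rest.

Request:
step_arm --series '[{"hand": 2, "translation": [0, 0, -0.4], "angular": [0, 0, 0]}, {"hand": 2, "translation": [0, 0, -1.2], "angular": [0, 0, 0]}, {"hand": 2, "translation": [0, 0, -2.6], "angular": [0, 0, 0]}, {"hand": 2, "translation": [0, 0, -4.6], "angular": [0, 0, 0]}, {"hand": 2, "translation": [0, 0, -7], "angular": [0, 0, 0]}, {"hand": 2, "translation": [0, 0, -8.6], "angular": [0, 0, 0]}, {"hand": 2, "translation": [0, 0, -9], "angular": [0, 0, 0]}, {"hand": 2, "translation": [0, 0, -9], "angular": [0, 0, 0]}, {"hand": 2, "translation": [0, 0, -9], "angular": [0, 0, 0]}]'

```text
time_s: 21.75
position: [615.1, 45.6, 171.8]
ee_rot: [0.998, -0.059, -0.001, -0.0]
contact_force: [0.7, -0.1, -2.4]
grip_width: 23.5
finger_force: 60.0
```

Run:
```python
from h import *
goto(483.3,285.6,172,-83.9)
```

```text
shift [-1.590e+01 -2.229e+01  1.000e-02] turn [-2.000e-04  2.500e-03 -2.238e-01]
```

Request:
step_arm --series '[{"hand": 2, "translation": [-0.5, -0.7, 0], "angular": [0, 0, -0.01]}, {"hand": 2, "translation": [-1.4, -2, 0], "angular": [0, 0, -0.02]}, {"hand": 2, "translation": [-2.8, -3.9, 0], "angular": [0, 0, -0.04]}, {"hand": 2, "translation": [-4.4, -6.2, 0], "angular": [0, 0, -0.06]}, {"hand": 2, "translation": [-6, -8.4, 0], "angular": [0, 0, -0.08]}, {"hand": 2, "translation": [-7.6, -10.6, 0], "angular": [0, 0, -0.1]}, {"hand": 2, "translation": [-9.2, -12.9, 0], "angular": [0, 0, -0.13]}, {"hand": 2, "translation": [-10.8, -15.1, 0], "angular": [0, 0, -0.15]}, {"hand": 2, "translation": [-12.4, -17.4, 0], "angular": [0, 0, -0.17]}, {"hand": 2, "translation": [-13.8, -19.4, 0], "angular": [0, 0, -0.19]}, {"hand": 2, "translation": [-15, -21, 0], "angular": [0, 0, -0.21]}, {"hand": 2, "translation": [-15.7, -22, 0], "angular": [0, 0, -0.22]}, {"hand": 2, "translation": [-15.9, -22.3, 0], "angular": [0, 0, -0.224]}, {"hand": 2, "translation": [-15.9, -22.3, 0], "angular": [0, 0, -0.224]}, {"hand": 2, "translation": [-15.9, -22.3, 0], "angular": [0, 0, -0.224]}, {"hand": 2, "translation": [-15.9, -22.3, 0], "angular": [0, 0, -0.224]}]'

```text
time_s: 23.35
position: [485.3, 283.9, 172.6]
ee_rot: [0.999, 0.052, 0.0, 0.0]
contact_force: [-0.4, -0.1, -3.0]
grip_width: 23.3
finger_force: 60.0
```

Run:
```python
from h import *
goto(483.3,285.6,56,-83.9); print(state()["position"])
```

```text
shift [-0.19 -0.2  11.66] turn [ 0.0009 -0.0002 -0.0031]
[485.34042822 283.94571718 172.60445143]
```

Lowering first to just above the yokes' narrow part, then re-checking.

Request:
step_arm --series '[{"hand": 2, "translation": [-0.1, -0.1, 1], "angular": [0, 0, 0]}, {"hand": 2, "translation": [-0.2, -0.2, 3], "angular": [0, 0, -0.003]}, {"hand": 2, "translation": [-0.2, -0.2, 5.5], "angular": [0, 0, -0.003]}, {"hand": 2, "translation": [-0.2, -0.2, 7.5], "angular": [0, 0, -0.003]}, {"hand": 2, "translation": [-0.2, -0.2, 8.7], "angular": [0, 0, -0.003]}, {"hand": 2, "translation": [-0.2, -0.2, 9], "angular": [0, 0, -0.003]}, {"hand": 2, "translation": [-0.2, -0.2, 9], "angular": [0, 0, -0.003]}, {"hand": 2, "translation": [-0.2, -0.2, 9], "angular": [0, 0, -0.003]}]'

```text
time_s: 24.15
position: [483.1, 287.6, 83.5]
ee_rot: [0.999, 0.054, 0.001, -0.001]
contact_force: [-0.3, -0.6, -1.6]
grip_width: 24.0
finger_force: 60.0
```

Run:
```python
from h import *
goto(483.3,285.6,56,-83.9); print(state()["position"],state()["contact_force"])
```

```text
shift [-0.01  0.2   2.75] turn [-0.001  -0.0018  0.0022]
[483.10650732 287.6127805   83.53574401] [-0.32593092 -0.63276    -1.59700349]
```

Request:
step_arm --series '[{"hand": 2, "translation": [0, 0.2, 0], "angular": [0, 0, 0]}, {"hand": 2, "translation": [0, 0.2, 0.6], "angular": [0, 0, 0]}, {"hand": 2, "translation": [0, 0.2, 1.3], "angular": [0, 0, 0]}, {"hand": 2, "translation": [0, 0.2, 1.9], "angular": [0, 0, 0]}, {"hand": 2, "translation": [0, 0.2, 2.3], "angular": [0, 0, 0]}, {"hand": 2, "translation": [0, 0.2, 2.6], "angular": [0, 0, 0]}, {"hand": 2, "translation": [0, 0.2, 2.6], "angular": [0, 0, 0]}, {"hand": 2, "translation": [0, 0.2, 2.6], "angular": [0, 0, 0]}]'

```text
time_s: 24.95
position: [482.6, 285.3, 56.7]
ee_rot: [0.999, 0.054, 0.0, -0.0]
contact_force: [-0.0, 0.3, -1.9]
grip_width: 23.6
finger_force: 60.0
```

Almost seated (0.8 mm above the pick-up height); a last touch down, then release and rise.

Request:
step_arm --series '[{"hand": 2, "translation": [0, 0, 0.1], "angular": [0, 0, 0]}, {"hand": 2, "translation": [0, 0, 0.1], "angular": [0, 0, 0]}, {"hand": 2, "translation": [0, 0, 0.1], "angular": [0, 0, 0]}, {"hand": 3, "translation": [0, 0, 0.1], "angular": [0, 0, 0]}, {"hand": 4, "translation": [0, 0, 0.1], "angular": [0, 0, 0]}, {"hand": 6, "translation": [0, 0, 0.1], "angular": [0, 0, 0]}, {"hand": 6, "translation": [0, 0, 0.1], "angular": [0, 0, 0]}, {"hand": 6, "translation": [0, 0, 0.1], "angular": [0, 0, 0]}, {"hand": 6, "translation": [0, 0, 0.1], "angular": [0, 0, 0]}, {"hand": 6, "translation": [0, 0, -1], "angular": [0, 0, 0]}, {"hand": 6, "translation": [0, 0, -3.5], "angular": [0, 0, 0]}, {"hand": 6, "translation": [0, 0, -7], "angular": [0, 0, 0]}, {"hand": 6, "translation": [0, 0, -11], "angular": [0, 0, 0]}, {"hand": 6, "translation": [0, 0, -15], "angular": [0, 0, 0]}, {"hand": 6, "translation": [0, 0, -18], "angular": [0, 0, 0]}, {"hand": 6, "translation": [0, 0, -18.3], "angular": [0, 0, 0]}, {"hand": 6, "translation": [0, 0, -18.3], "angular": [0, 0, 0]}, {"hand": 6, "translation": [0, 0, -18.3], "angular": [0, 0, 0]}]'

```text
time_s: 26.75
position: [481.7, 284.5, 238.7]
ee_rot: [0.999, 0.054, -0.001, 0.001]
contact_force: [-0.1, 0.1, -0.1]
grip_width: 60.0
finger_force: 0.0
```

Run:
```python
from h import *
cv2.imwrite("pics/w8.png",snapshot("wrist")); a=snapshot("top"); b=cv2.imread("pics/top1.png")
i=cv2.imread("pics/w8.png").astype(int)[160:300,285:345]
m=((i[:,:,1]-i[:,:,2]>6)&(i[:,:,1]>150)).astype(np.uint8); m=cv2.morphologyEx(m,cv2.MORPH_OPEN,np.ones((13,13),np.uint8))
print(cv2.minAreaRect(np.array([onz("wrist",u,v,88)[:2] for v,u in np.argwhere(m)+[160,285]]).astype(np.float32)), state()["finger_force"])
```

```text
((474.4353332519531, 285.0054626464844), (98.56794738769531, 19.43987274169922), 5.751417636871338) 0.0
```

View pics/w8.png

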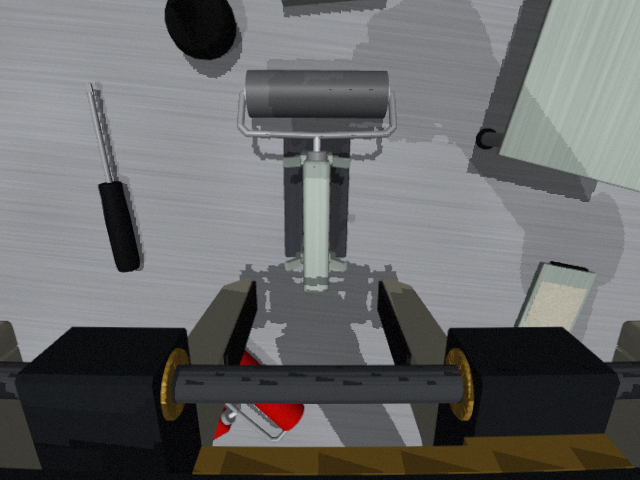

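The roller lies in both yokes as before (drum at about (317,95), handle u 303–329), and its neighbours have not moved. I'm handing in.

```bash
python3 -c "
from station import *
print(finish_job())"
```

```text
the job is handed in; nothing more can be done
None
```

I set the can upright on the pad, rolled the plate from the near edge to the far edge at about 5 N, laid the roller back in its rest and handed the job in at about 27 s; no score came back.

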